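# Close the grit shaker's shutter without loosening its lid ring

### The job

Carry the square grit shaker upright to the wooden holder and lower it to the bottom of the pocket before letting go, so that it cannot spin. Only then turn the small orange inner knob clockwise until its stop, closing the shutter (pointer at the red dot), without turning the black outer lid ring round it: the ring must stay where it is throughout, so stop as soon as you feel the stop. Keep the hills and the bowl undisturbed and leave the shaker standing in the holder.

Things in the scene. Friction and masses are not known exactly. Their poses are not given: they have to be found in the camera images.
- shaker: Closed grit shaker, 0.3 to 0.5 kg: square white jar with blue band, 58 x 58 mm (sides along its x and y), 85 mm tall; origin at the centre of its underside, z up. On its axis: neck to 89 mm; black outer lid ring, 50 mm diameter, 89 to 101 mm; orange round inner knob, 28 mm diameter, 103 to 125 mm high. The jar's upper sides are free to grip. Unheld, it spins when the knob is turned.
- knob_mid (a point): Point on the shaker's vertical axis at half the height of the inner knob: 114 mm above the shaker's underside, 11 mm below the knob's flat top, 13 mm above the top face of the outer ring.
- pointer (a point): Outer end of the white pointer line on the flat top of the inner knob, 13 mm from the knob's axis; it turns with the knob. It points at the green dot on the ring when open, at the red dot when closed.
- knob (a joint): Turn of the inner knob relative to the outer ring, rad; grows clockwise from above. 0 = open (green dot), 2.6 = closed, on a hard stop (red dot). Starts at 0 to 0.45, most wrists need two or more grasps. Turns with about 0.06 N m, stays where left. The stop is on the ring: turning on past it, or pressing on the ring while turning, drags the ring.
- ring (a joint): Turn of the black outer lid ring on the jar, rad, counter-clockwise positive seen from above; starts at 0 and must stay within 0.2 of it. It sits on a rubber seal: it gives under about 0.08 N m plus 2.5 N m per rad and mostly springs back when let go, so at the knob's stop the twist felt at the wrist climbs well above the knob's own 0.06 N m, and stays while the knob is held.
- holder: Fixed wooden holder: plywood base 150 (along its x) x 100 mm, 8 mm thick, with four 12 mm battens forming a square pocket 63 x 63 mm inside, sides along its x and y. Rim 36 mm above the bench, pocket 28 mm deep. Origin at the centre of its underside, on the bench. The jar fits any of the four ways round.
- holder_in (a point): Centre of the pocket's floor, 8 mm above the bench; axes as the holder's. The shaker's origin belongs here.
- grey_hill: Bystander: grey model hill with white top, 124 mm diameter, 54 mm tall, origin at the centre of its underside.
- red_hill: Bystander: dark red model hill, 120 mm diameter, 54 mm tall, origin at the centre of its underside.
- bowl: Bystander: white paint bowl, 130 mm diameter, 38 mm tall, origin at the centre of its underside.
Things that resemble listed ones, but are neither listed nor needed, are in the scene too. There is more than one size of the holder; the job needs the middle-sized.

How it is judged (in metres and radians):
On the way, in this order (a step that is already met when the one before it is completed fails the run):
1. the shaker stands at the bottom of the holder's pocket, let go, its knob not yet turned (horizontal distance between shaker and holder_in below 0.008 m and z of shaker in the frame of holder_in below 0.004 m and angle between shaker's own z axis and vertical below 0.08 rad and contact force between the fingers and shaker below 0.1 N and value of joint knob below 0.7 rad), for 0.2 s.
2. with the shaker still seated, the inner knob is turned clockwise to its stop (horizontal distance between shaker and holder_in below 0.008 m and z of shaker in the frame of holder_in below 0.004 m and angle between shaker's own z axis and vertical below 0.08 rad and value of joint knob above 2.5 rad and value of joint ring between -0.2 and 0.2 rad), for 0.2 s.
At the end, for the whole second after the job is handed in: The shaker stands upright (within 0.08 rad) at the bottom of the holder's pocket (underside within 4 mm of the floor, within 8 mm of the centre), at rest and released; the inner knob reads above 2.5 rad (stop at 2.6); the outer ring is within 0.2 rad of 0 (all of step 2 and linear speed of shaker below 0.02 m/s and contact force between the fingers and shaker below 0.1 N); the robot touches nothing.
It fails at once if the outer lid ring turned by more than 0.2 rad (not (value of joint ring between -0.2 and 0.2 rad)).
It fails at once if the shaker tipped by more than 0.35 rad (angle between shaker's own z axis and vertical above 0.35 rad).
It fails at once if the shaker let go over the holder before it was down in the pocket (horizontal distance between shaker and holder_in below 0.03 m and z of shaker in the frame of holder_in above 0.015 m and contact force between the fingers and shaker below 0.1 N).
It fails at once if a hill or the bowl was moved by more than 30 mm (distance of any of grey_hill, red_hill, bowl from where it was at the start of the episode above 0.03 m).
It also fails if it takes over 72 s, if anything falls off the work surface, if the arm or the gripper's body presses on something with over 40 N, if the wrist force passes 120 N, or if a joint passes its speed limit or range.

### The arm

A 6-joint arm with a two-finger parallel gripper is mounted at the origin on the work surface. World frame = base frame: x ahead of the robot, y to its left, z up, the work surface at z = 0. Lengths are in mm, angles in rad, forces in N, time in s.
With the tool pointing down it reaches from about 250 to 800 mm from the base axis. Payload 3.9 kg.
Tool frame: the origin (TCP) lies between the finger pads; the fingertips stand 22 mm ahead of it and the grasp point (between the pads) lies 3 mm ahead of it; z points along the fingers, y is the line along which they close (so a half turn about z gives the same grasp; the last joint's range is limited). The gripper opens to 85 mm and grips with 20 to 120 N. Pads are 22 mm wide; open, the fingers measure 114 mm over their backs; the gripper's body (76 mm by 85 mm) begins 54 mm behind the grasp point. The pads swing forward as they close: fully open they stand 13 mm farther back than shut.
Start: joints at [-1.16, 0.26, -0.138, 1.173, 0, 1.571], TCP at [209.65, -481.313, 253.304] pointing down, gripper open.
Joint ranges: [-2.78, 2.78], [-0.83, 1.72], [-1.28, 1.37], [-1.9, 2.12], [-1.57, 1.48], [-3.14, 3.14]. Speed limits (rad/s): [2.57, 2.57, 3.14, 3.14, 3.14, 3.14].

### API

Orientations are given as a rotation vector (axis times angle).
In Python, from workcell import r gives the robot as it stands.
- The arm moves only by the tool drive_tool, never from a script. Its argument "commands" is a list that holds one entry, the list of rows, each a list of 7 numbers: the shift along the tool's x, y, z in units of 25 cm (1.0 is 25 cm), then the turn, a rotation vector about the tool's x, y, z in units of 120 degrees (1.0 is 120 degrees), then the closure, from -1 (fully open) to 1 (shut). A call has exactly 10 rows; each row is the pose to reach, as a shift and turn from the pose commanded when the call began, along the tool's axes at that moment; what a row does not reach only later rows make up. A row lasts 1/10 s, in which the tool goes at most 50 mm and 8.59 degrees, less where a joint would pass 70% of its speed; a pose out of reach is approached as far as the arm can. A call with a number of a shift or a turn outside -1 to 1 is refused whole. A call with a gripper value outside its range is refused whole. The fingers move at their own pace and stop on an object; "newtons" is the grip in N (left out, the last holds). Time passes only in rows, so rows that repeat a pose let the fingers close, or fill a call up. It gives the time, the measured TCP pose, the force, the opening and the grip force at its end, in the units of the state.
- r.get_state(): the state, without advancing time (a new reading comes with each control period).
- r.get_image(name): name is "scene" or "top" or "wrist"; returns (picture, depth): 400x640x3 uint8, red, green, blue; 400x640 float32, mm along the optical axis (not along the pixel's ray), 0 where there is no reading.
- r.get_calibration(name): a dict with "vfov" (degrees; the focal length in pixels is half the picture's height over the tangent of half this angle, whatever the lens; pixels are square), "cx", "cy" (the principal point, pixels), "extrinsics" (4x4, takes a point from camera to world coordinates). Camera axes: x right, y down, z forward; pixel columns grow to the right and rows downward; lengths in mm; the calibration is good to about 2 mm. A picture is of the moment at which its call begins: read the wrist's pose just before it. get_calibration takes no time and is no camera call; for the wrist camera it gives the pose at the moment of the call.
- r.close_job(): hands the job in; it is judged then, once.
Trained networks look in the newest picture that a camera, given by its name, has taken for a name from the list of things; names that differ only in an ending like _2 or _b are one class to them, and where a whole thing is asked for, a point or a joint stands for the part that bears it (a point fixed in the world has none). Each returns a list of dicts, best first, with "conf" (0 to 1); they miss things now and then, are a little off and sometimes report something else, mostly with a low value. They report only what shows in the picture. A call takes as long as a camera call. They do not tell look-alikes from the thing itself.
- r.trace(camera, target): "region" (400x640 bool, what is visible of it) and "centre" ([column, row] in pixels, amid what is visible of it).
- r.pinpoint(camera, target): "centre" ([column, row] in pixels: a listed point, or the origin of a listed thing).
The state is a dict: "time": time; "joint_positions": joint angles; "joint_vel": joint speeds; "tau": joint torques, N m; "position": TCP position; "ee_rot": TCP orientation; "contact_force": force on the tool from outside, world axes, zero at the start; "wrist_torque": the same for the moment, N m; "opening": finger opening in mm; "grasp_force": force on a finger pad.
Only numpy, scipy, OpenCV 4.12 (cv2) and the standard library are available. Lean on these libraries where they do the work, as an engineer would, in place of code of your own. Each camera call takes 0.05 s, during which the arm holds its last target. There are 200 camera calls.

## Working session

There is one attempt and no reset: what is moved stays moved. The work goes in short steps, Python scripts to look and compute and a tool call to move; the robot and the scene stay as the last step left them, time stands still between calls to the robot, and variables do not carry over. Pictures are saved under pics/ and viewed, at most 10 in all, crops included, and the job is handed in when it is done.

Besides the shell and the picture viewer there is one more tool, called after "Request:" as name(argument=value, ...), one argument or row to a line, values as JSON. drive_tool: Moves the arm, as the interface text tells. Its arguments: {"type":"object","properties":{"commands":{"type":"array","items":{"type":"array","items":{"type":"array","items":{"type":"number","minimum":-1,"maximum":1}}}},"newtons":{"type":"number"}},"required":["commands"]}

```bash
mkdir -p pics; ls; cat > h.py <<'E'
import numpy as np, cv2
from workcell import r
from scipy.spatial.transform import Rotation as R
def cal(n):
    c=r.get_calibration(n); return 200/np.tan(np.radians(c["vfov"])/2),c["cx"],c["cy"],np.array(c["extrinsics"])
def atz(n,p,z,c=None):
    f,cx,cy,T=c or cal(n); d=T[:3,:3]@np.array([(p[0]-cx)/f,(p[1]-cy)/f,1]); o=T[:3,3]
    return o+d*(z-o[2])/d[2]
def cloud(n,D,c=None):
    f,cx,cy,T=c or cal(n); v,u=np.mgrid[:400,:640]
    P=np.stack([(u-cx)/f*D,(v-cy)/f*D,D],-1); return P@T[:3,:3].T+T[:3,3]
def save(n,im): cv2.imwrite("pics/"+n,cv2.cvtColor(im,cv2.COLOR_RGB2BGR))
E
python3 - <<'E'
from h import *
for n in ("top","scene"):
    im,D=r.get_image(n); save(n+"0.png",im); np.save(n+"0.npy",D)
    print(n,cal(n))
    for t in ("shaker","holder","knob_mid","pointer","holder_in","grey_hill","red_hill","bowl"):
        try: print(t,[(np.round(d["centre"]).tolist(),round(d["conf"],2)) for d in r.pinpoint(n,t)][:4])
        except Exception as e: print(t,e)
s=r.get_state(); print(s["time"],s["position"],s["ee_rot"],s["opening"])
E
```

```text
pics
top (np.float64(426.3972554252549), 315.4142785577535, 202.58340199041209, array([[-1.64463268e-02, -9.90927770e-01,  1.33385428e-01,
         3.79694926e+02],
       [-9.99671190e-01,  1.36713612e-02, -2.16934310e-02,
         1.00756537e+01],
       [ 1.96730629e-02, -1.33698347e-01, -9.90826787e-01,
         9.84883300e+02],
       [ 0.00000000e+00,  0.00000000e+00,  0.00000000e+00,
         1.00000000e+00]]))
shaker [([232.0, 205.0], 0.98)]
holder [([325.0, 235.0], 0.96), ([416.0, 306.0], 0.66), ([403.0, 203.0], 0.56), ([207.0, 104.0], 0.45)]
knob_mid [([222.0, 196.0], 0.81)]
pointer [([222.0, 191.0], 0.47)]
holder_in [([325.0, 235.0], 0.96), ([424.0, 308.0], 0.96), ([396.0, 202.0], 0.75)]
grey_hill [([407.0, 115.0], 0.92)]
red_hill [([300.0, 111.0], 0.91)]
bowl [([206.0, 101.0], 0.69)]
scene (np.float64(397.79700376180904), 321.7648318723062, 198.3501148795087, array([[ 6.54927314e-01,  6.15606572e-01, -4.38290728e-01,
         9.10799237e+02],
       [ 7.55680820e-01, -5.36650791e-01,  3.75436316e-01,
        -3.48540921e+02],
       [-4.08800235e-03, -5.77091395e-01, -8.16669340e-01,
         8.82900155e+02],
       [ 0.00000000e+00,  0.00000000e+00,  0.00000000e+00,
         1.00000000e+00]]))
shaker [([377.0, 190.0], 0.93), ([309.0, 351.0], 0.7)]
holder [([193.0, 221.0], 0.94), ([295.0, 216.0], 0.89), ([256.0, 277.0], 0.65)]
knob_mid [([380.0, 163.0], 0.64)]
pointer [([379.0, 166.0], 0.42)]
holder_in [([193.0, 218.0], 0.97), ([296.0, 215.0], 0.81), ([255.0, 278.0], 0.59)]
grey_hill [([314.0, 351.0], 0.59), ([463.0, 235.0], 0.42)]
red_hill [([396.0, 290.0], 0.7)]
bowl [([465.0, 234.0], 0.6)]
0.9 [ 209.65910056 -481.33846298  253.347317  ] [3.07547520e+00 6.40686495e-01 8.03878809e-05] 85.74455486692018
```

View pics/top0.png

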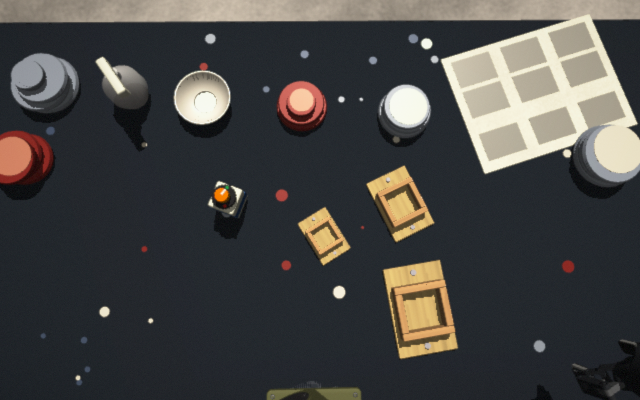

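```bash
python3 - <<'E'
from h import *
for n,f in (("top",0),):
    P=cloud(n,np.load("top0.npy")); 
    for name,c in (("shaker",(232,200)),("hA",(325,235)),("hB",(420,306)),("hC",(400,203))):
        u,v=c; W=P[v-45:v+46,max(0,u-50):u+51].reshape(-1,3)
        for lo,hi in ((3,14),(28,44),(78,90),(95,106),(118,130)):
            Q=W[(W[:,2]>lo)&(W[:,2]<hi)]
            if len(Q)>30:
                rc=cv2.minAreaRect(Q[:,:2].astype(np.float32)); print(name,lo,hi,len(Q),np.round(rc[0],1),np.round(rc[1],1),round(rc[2],1),np.median(Q[:,2]).round(1))
E
```

```text
shaker 3 14 326 [521.9 183. ] [235. 211.] 89.4 3.6
shaker 28 44 43 [495.9 175.2] [40.3 81.1] 23.2 36.1
shaker 78 90 256 [515.3 183.3] [58.4 57.9] 68.2 83.9
shaker 95 106 300 [515.1 182.9] [50.1 50.4] 64.1 100.7
shaker 118 130 158 [514.9 183.1] [26.5 27.5] 52.9 124.6
hA 3 14 1429 [438.  -32.9] [232.  207.2] 89.0 5.5
hA 28 44 56 [435.3 -29.9] [61.2 62.1] 31.8 28.7
hB 3 14 3480 [ 274.8 -246.1] [231.8 199.4] 88.6 10.2
hB 28 44 303 [ 268.9 -241. ] [114.9 114.8] 8.2 38.4
hC 3 14 2192 [ 509.8 -208.7] [236.6 212.2] 89.1 7.5
hC 28 44 739 [ 507.8 -207. ] [87.  87.5] 25.0 35.5
```

The holder the job needs is the one at pixel (400,203), because its rim measures 87 mm (63 + 24). The shaker is at pixel (222,195), about (515,183) mm.

Request:
drive_tool(
  commands=[
    [[0.5, -0.5, 0, 0, 0, -0.3, -1], [1, -1, 0, 0, 0, -0.6, -1], [1, -1, 0, 0, 0, -0.6, -1], [1, -1, 0, 0, 0, -0.6, -1], [1, -1, 0, 0, 0, -0.6, -1], [1, -1, 0, 0, 0, -0.6, -1], [1, -1, 0, 0, 0, -0.6, -1], [1, -1, 0, 0, 0, -0.6, -1], [1, -1, 0, 0, 0, -0.6, -1], [1, -1, 0, 0, 0, -0.6, -1]],
  ],
  newtons=40,
)

```text
time: 1.9
position: [339.3, -151.6, 253.5]
ee_rot: [2.109, 2.328, 0.0]
contact_force: [0.2, -0.1, -0.4]
opening: 85.6
grasp_force: 0.0
```

```bash
cat >> h.py <<'E'
def to(x,y,z,yaw):
    s=r.get_state(); M=R.from_rotvec(s["ee_rot"]); p=np.array(s["position"])
    d=M.inv().apply(np.array([x,y,z])-p)/250
    a=np.radians(yaw); T=R.from_matrix(np.array([[np.cos(a),np.sin(a),0],[np.sin(a),-np.cos(a),0],[0,0,-1]]))
    print("cmd",d.round(4),((M.inv()*T).as_rotvec()/np.radians(120)).round(4)); X=M.as_matrix()[:,0]
    print("t",round(s["time"],2),"pos",p.round(1),"yaw",np.degrees(np.arctan2(X[1],X[0])).round(2),"q",np.round(s["joint_positions"],2),"F",np.round(s["contact_force"],1),"M",np.round(s["wrist_torque"],3),"op",round(s["opening"],1),"g",np.round(s["grasp_force"],1))
E
python3 -c "
from h import *
to(515,183,253,158.2)"
```

```text
cmd [1.2628 0.8311 0.0018] [ 1.000e-04  2.000e-04 -5.213e-01]
t 1.9 pos [ 339.3 -151.6  253.5] yaw 95.64 q [-0.42 -0.   -0.45  1.12 -0.    1.05] F [ 0.2 -0.1 -0.4] M [-0.061  0.016  0.009] op 85.6 g 0.0
```

Request:
drive_tool(
  commands=[
    [[0.9, 0.8, 0, 0, 0, -0.52, -1], [0.9, 0.8, 0, 0, 0, -0.52, -1], [0.9, 0.8, 0, 0, 0, -0.52, -1], [0.9, 0.8, 0, 0, 0, -0.52, -1], [0.9, 0.8, 0, 0, 0, -0.52, -1], [0.9, 0.8, 0, 0, 0, -0.52, -1], [0.9, 0.8, 0, 0, 0, -0.52, -1], [0.9, 0.8, 0, 0, 0, -0.52, -1], [0.9, 0.8, 0, 0, 0, -0.52, -1], [0.9, 0.8, 0, 0, 0, -0.52, -1]],
  ],
)

```text
time: 2.9
position: [516.4, 90.4, 253.2]
ee_rot: [-0.605, -3.082, 0.0]
contact_force: [-0.0, -0.6, -0.2]
opening: 85.6
grasp_force: 0.0
```

```bash
python3 - <<'E'
from h import *
to(515,183,253,158.2)
c=cal("wrist"); im,D=r.get_image("wrist"); save("w1.png",im)
print(c[0],c[3][:3,3].round(1))
P=cloud("wrist",D,c).reshape(-1,3)
for lo,hi in ((78,88),(96,104),(120,128)):
    Q=P[(P[:,2]>lo)&(P[:,2]<hi)&(np.hypot(P[:,0]-515,P[:,1]-183)<60)]
    if len(Q)>20: rc=cv2.minAreaRect(Q[:,:2].astype(np.float32)); print(lo,len(Q),np.round(rc[0],1),np.round(rc[1],1),round(rc[2],1),np.median(Q[:,2]))
E
```

```text
cmd [0.1452 0.3407 0.0008] [-0.0001 -0.0001 -0.0035]
t 2.9 pos [516.4  90.4 253.2] yaw 157.78 q [ 0.17  0.26 -0.14  1.17 -0.    0.56] F [-0.  -0.6 -0.2] M [-0.004  0.032 -0.011] op 85.6 g 0.0
340.9710261940156 [455.7 115.7 374.2]
78 1433 [516.4 184. ] [57.6 57.6] 67.9 84.74839219023187
96 1844 [516.5 184.4] [51.8 51.4] 60.7 101.29019896210255
120 1216 [516. 184.] [28.2 28.6] 30.9 125.31726668994503
```

View pics/w1.png

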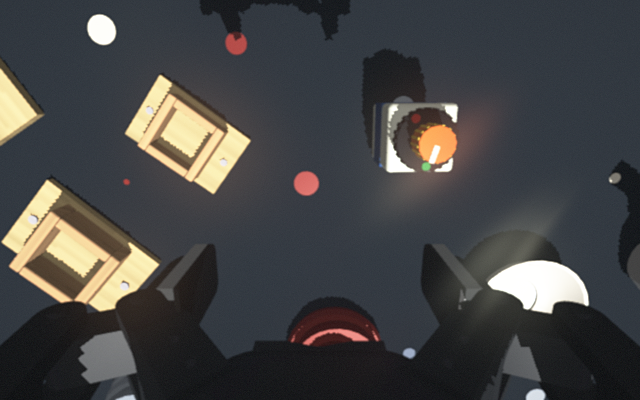

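The knob's pointer sits close to the green dot (426,167), so it is open. The shaker is confirmed at (515.9,183.9) with yaw 68°. I'm going down around the jar now.

Request:
drive_tool(
  commands=[
    [[0.143, 0.345, 0, 0, 0, 0, -1], [0.143, 0.345, 0, 0, 0, 0, -1], [0.143, 0.345, 0, 0, 0, 0, -1], [0.143, 0.345, 0.15, 0, 0, 0, -1], [0.143, 0.345, 0.3, 0, 0, 0, -1], [0.143, 0.345, 0.45, 0, 0, 0, -1], [0.143, 0.345, 0.57, 0, 0, 0, -1], [0.143, 0.345, 0.66, 0, 0, 0, -1], [0.143, 0.345, 0.69, 0, 0, 0, -1], [0.143, 0.345, 0.69, 0, 0, 0, -1]],
  ],
)

```text
time: 3.95
position: [514.9, 183.3, 80.1]
ee_rot: [-0.603, -3.081, 0.002]
contact_force: [0.5, -0.1, 0.0]
opening: 85.0
grasp_force: 0.0
```

```bash
python3 -c "
from h import *
to(515.8,183.7,80,158)"
```

```text
cmd [-0.0028  0.0028  0.0005] [-0.0008 -0.0008 -0.0012]
t 3.95 pos [514.9 183.3  80.1] yaw 157.86 q [ 0.34  0.43 -0.37  0.77 -0.    0.73] F [ 0.5 -0.1  0. ] M [-0.03   0.028 -0.022] op 85.0 g 0.0
```

Request:
drive_tool(
  commands=[
    [[0, 0, 0, 0, 0, 0, 1], [0, 0, 0, 0, 0, 0, 1], [0, 0, 0, 0, 0, 0, 1], [0, 0, 0, 0, 0, 0, 1], [0, 0, 0, 0, 0, 0, 1], [0, 0, 0, 0, 0, 0, 1], [0, 0, 0, 0, 0, 0, 1], [0, 0, 0, 0, 0, 0, 1], [0, 0, -0.02, 0, 0, 0, 1], [0, 0, -0.04, 0, 0, 0, 1]],
  ],
  newtons=50,
)

```text
time: 4.95
position: [515.0, 184.3, 90.8]
ee_rot: [-0.601, -3.082, 0.001]
contact_force: [-0.2, 0.6, -4.4]
opening: 57.2
grasp_force: 54.7
```

Request:
drive_tool(
  commands=[
    [[0, 0, -0.1, 0, 0, 0, 1], [0, 0, -0.22, 0, 0, 0, 1], [0, 0, -0.34, 0, 0, 0, 1], [-0.03, -0.06, -0.42, 0, 0, 0.02, 1], [-0.09, -0.18, -0.46, 0, 0, 0.06, 1], [-0.16, -0.32, -0.48, 0, 0, 0.1, 1], [-0.23, -0.46, -0.48, 0, 0, 0.14, 1], [-0.3, -0.6, -0.48, 0, 0, 0.18, 1], [-0.36, -0.74, -0.48, 0, 0, 0.21, 1], [-0.43, -0.87, -0.48, 0, 0, 0.24, 1]],
  ],
)

```text
time: 5.95
position: [532.5, -59.0, 210.6]
ee_rot: [-1.352, -2.834, 0.0]
contact_force: [0.2, 0.2, -5.0]
opening: 56.9
grasp_force: 55.8
```

```bash
python3 -c "
from h import *
to(550,-298,220,115)"
```

```text
cmd [-0.7871 -0.5473 -0.0383] [-0.0005 -0.0006  0.1166]
t 5.95 pos [532.5 -59.  210.6] yaw 128.99 q [-0.11  0.3  -0.19  1.08  0.    0.78] F [ 0.2  0.2 -5. ] M [ 0.027 -0.071  0.008] op 56.9 g 55.8
```

Request:
drive_tool(
  commands=[
    [[-0.1, -0.07, 0, 0, 0, 0.015, 1], [-0.2, -0.14, 0, 0, 0, 0.03, 1], [-0.3, -0.21, 0, 0, 0, 0.05, 1], [-0.4, -0.28, 0, 0, 0, 0.065, 1], [-0.51, -0.35, 0, 0, 0, 0.08, 1], [-0.61, -0.42, 0, 0, 0, 0.095, 1], [-0.7, -0.49, 0, 0, 0, 0.11, 1], [-0.76, -0.53, 0, 0, 0, 0.117, 1], [-0.787, -0.547, 0, 0, 0, 0.117, 1], [-0.787, -0.547, 0, 0, 0, 0.117, 1]],
  ],
)

```text
time: 6.95
position: [551.7, -296.8, 210.3]
ee_rot: [-1.686, -2.65, -0.001]
contact_force: [-0.0, -0.6, -4.6]
opening: 56.9
grasp_force: 55.8
```

```bash
python3 - <<'E'
from h import *
to(507.8,-207,150,115)
c=cal("wrist"); im,D=r.get_image("wrist"); save("w2.png",im)
P=cloud("wrist",D,c); F=P.reshape(-1,3)
s=r.get_state()
for lo,hi in ((31,40),):
    Q=F[(F[:,2]>lo)&(F[:,2]<hi)&(np.hypot(F[:,0]-508,F[:,1]+207)<70)]
    rc=cv2.minAreaRect(Q[:,:2].astype(np.float32)); print(lo,len(Q),np.round(rc[0],1),np.round(rc[1],1),round(rc[2],1),np.median(Q[:,2]))
# knob of held shaker
print([(np.round(d["centre"]).tolist(),round(d["conf"],2)) for t in ("holder_in","shaker") for d in r.pinpoint("wrist",t)])
for d in r.pinpoint("wrist","holder_in"): print(atz("wrist",d["centre"],8,c).round(1))
# floor points inside pocket
Q=F[(np.abs(F[:,2]-8)<4)&(np.hypot(F[:,0]-508,F[:,1]+207)<46)]; 
if len(Q)>20: rc=cv2.minAreaRect(Q[:,:2].astype(np.float32)); print("floor",len(Q),np.round(rc[0],1),np.round(rc[1],1),rc[2])
E
```

```text
cmd [ 0.3995 -0.0066  0.2418] [-0.     -0.0005  0.0006]
t 6.95 pos [ 551.7 -296.8  210.3] yaw 115.07 q [-0.49  0.45  0.04  1.16  0.    0.64] F [-0.  -0.6 -4.6] M [ 0.083 -0.004 -0.038] op 56.9 g 55.8
31 5783 [ 509.2 -206.3] [87.1 85.7] 25.0 36.18456853562452
[([319.0, 62.0], 0.89), ([316.0, 212.0], 0.95)]
[ 509.4 -206.4    8. ]
floor 5506 [ 511.9 -211.8] [63.4 78.4] 25.004056930541992
```

View pics/w2.png

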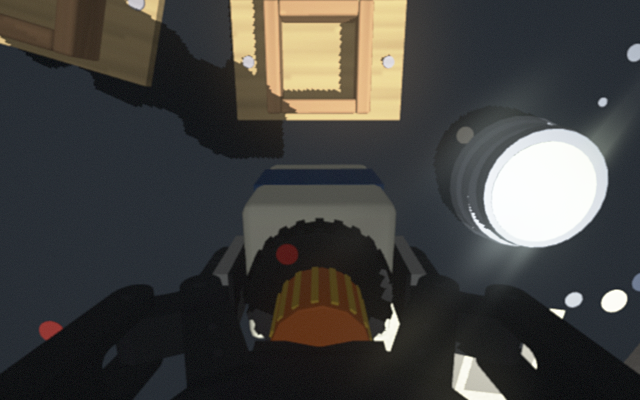

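The middle holder appears at (318,60), with the held shaker upright below it. The holder's centre measures about (509.2,-206.2) with yaw 25°. Next I measure where the jar sits in the grip.

```bash
python3 - <<'E'
from h import *
s=r.get_state(); c=cal("wrist"); im,D=r.get_image("wrist"); F=cloud("wrist",D,c)
M=R.from_rotvec(s["ee_rot"]).as_matrix(); L=(F-np.array(s["position"]))@M   # tool frame
f=L[168:186,262:378].reshape(-1,3); print("front/band x,y,z med",np.median(f,0).round(2),np.percentile(f[:,0],[5,95]).round(2),"y ext",np.percentile(f[:,1],[1,99]).round(1), "z",np.percentile(f[:,2],[1,99]).round(1))
j=L[200:225,250:390].reshape(-1,3); print("jar top med",np.median(j,0).round(2),"x max",np.percentile(j[:,0],[90,99]))
A=L[165:345,240:400].reshape(-1,3)
for lo in range(-46,30,4):
    Q=A[(A[:,2]>=lo)&(A[:,2]<lo+4)]
    if len(Q)>30: print(lo,len(Q),"x",np.percentile(Q[:,0],[2,50,98]).round(1),"y",np.percentile(Q[:,1],[2,98]).round(1))
# front plane vs depth: tilt
Q=A[(A[:,0]>25)&(A[:,2]>0)]; 
if len(Q)>50: k=np.polyfit(Q[:,2],Q[:,0],1); m=np.polyfit(Q[:,1],Q[:,0],1); print("tilt",k,"yaw",m)
E
```

```text
front/band x,y,z med [30.18  0.29 42.73] [29.77 30.44] y ext [-29.   53.8] z [ 26.  210.5]
jar top med [26.89  0.26 -2.24] x max [29.64042001 30.0416294 ]
-46 2631 x [ 3.3  8.1 14.1] y [-10.8  12.1]
-42 1153 x [ 3.  12.  15.1] y [-12.6  14.1]
-38 687 x [ 3.6 13.1 15.2] y [-12.6  14.2]
-34 610 x [ 4.9 13.2 15.3] y [-12.7  13.2]
-30 556 x [ 5.  13.2 15.3] y [-12.6  13.5]
-26 476 x [ 5.  13.2 15.2] y [-12.6  13.5]
-22 6920 x [-10.9  12.4  24.6] y [-22.6  23.6]
-18 1594 x [-11.5  17.   26.5] y [-25.1  26. ]
-14 710 x [-9.3 20.1 26.7] y [-28.2  29.1]
-10 521 x [-9.7 10.7 26.5] y [-28.3  29.2]
-6 3383 x [-3.1 22.9 28.5] y [-28.   28.9]
-2 2074 x [-23.9  27.7  29.9] y [-28.2  29.1]
2 443 x [11.4 29.7 30.1] y [-30.4  31.1]
6 418 x [11.3 29.8 30.2] y [-31.2  32.3]
10 392 x [11.3 29.8 30.1] y [-31.7  32.6]
14 332 x [28.9 29.8 30.1] y [-26.2  26.4]
18 295 x [29.1 29.8 30.2] y [-25.6  26.3]
22 272 x [28.8 29.8 30.2] y [-26.3  26.8]
26 388 x [28.4 30.  30.4] y [-28.6  28.9]
tilt [9.13935593e-03 2.96555604e+01] yaw [1.54779546e-03 2.99154303e+01]
```

Request:
drive_tool(
  commands=[
    [[0.07, 0, 0, 0, 0, 0, 1], [0.16, 0, 0.03, 0, 0, 0, 1], [0.25, 0, 0.06, 0, 0, 0, 1], [0.33, -0.001, 0.1, 0, 0, 0, 1], [0.38, -0.002, 0.15, 0, 0, 0, 1], [0.397, -0.002, 0.2, 0, 0, 0, 1], [0.397, -0.002, 0.24, 0, 0, 0, 1], [0.397, -0.002, 0.26, 0, 0, 0, 1], [0.397, -0.002, 0.26, 0, 0, 0, 1], [0.397, -0.002, 0.26, 0, 0, 0, 1]],
  ],
)

```text
time: 8.2
position: [509.7, -207.3, 146.2]
ee_rot: [1.686, 2.65, 0.0]
contact_force: [0.1, 0.6, -5.1]
opening: 56.9
grasp_force: 55.8
```

```bash
python3 -c "
from h import *
to(509.2,-207.2,90,115)"
```

```text
cmd [ 0.0012 -0.0017  0.2246] [0.0003 0.0003 0.0007]
t 8.2 pos [ 509.7 -207.3  146.2] yaw 115.08 q [-0.39  0.37 -0.27  0.93 -0.    0.75] F [ 0.1  0.6 -5.1] M [ 0.042 -0.055  0.003] op 56.9 g 55.8
```

Request:
drive_tool(
  commands=[
    [[0.001, -0.002, 0.03, 0, 0, 0, 1], [0.001, -0.002, 0.06, 0, 0, 0, 1], [0.001, -0.002, 0.08, 0, 0, 0, 1], [0.001, -0.002, 0.1, 0, 0, 0, 1], [0.001, -0.002, 0.11, 0, 0, 0, 1], [0.001, -0.002, 0.12, 0, 0, 0, 1], [0.001, -0.002, 0.13, 0, 0, 0, 1], [0.001, -0.002, 0.14, 0, 0, 0, 1], [0.001, -0.002, 0.15, 0, 0, 0, 1], [0.001, -0.002, 0.16, 0, 0, 0, 1]],
  ],
)

```text
time: 9.2
position: [508.7, -206.9, 105.7]
ee_rot: [1.686, 2.651, 0.0]
contact_force: [0.4, 0.1, -3.7]
opening: 56.9
grasp_force: 55.9
```

Request:
drive_tool(
  commands=[
    [[0, 0, 0.01, 0, 0, 0, 1], [0, 0, 0.02, 0, 0, 0, 1], [0, 0, 0.03, 0, 0, 0, 1], [0, 0, 0.04, 0, 0, 0, 1], [0, 0, 0.05, 0, 0, 0, 1], [0, 0, 0.058, 0, 0, 0, 1], [0, 0, 0.064, 0, 0, 0, 1], [0, 0, 0.068, 0, 0, 0, 1], [0, 0, 0.07, 0, 0, 0, 1], [0, 0, 0.07, 0, 0, 0, 1]],
  ],
)

```text
time: 10.2
position: [508.5, -206.9, 90.6]
ee_rot: [1.685, 2.65, 0.0]
contact_force: [-5.6, 1.9, 11.8]
opening: 56.9
grasp_force: 57.8
```

```bash
python3 -c "
from h import *
to(509.2,-207.2,88,115)"
```

```text
cmd [-0.0025  0.0021  0.0105] [0.0004 0.0004 0.0008]
t 10.2 pos [ 508.5 -206.9   90.6] yaw 115.1 q [-0.39  0.42 -0.36  0.8  -0.    0.75] F [-5.6  1.9 11.8] M [0.485 1.029 0.084] op 56.9 g 57.8
```

Request:
drive_tool(
  commands=[
    [[0.002, -0.002, 0, 0, 0, 0, 1], [0.004, -0.004, 0, 0, 0, 0, 1], [0.004, -0.004, 0, 0, 0, 0, 1], [0.004, -0.004, 0.003, 0, 0, 0, 1], [0.004, -0.004, 0.006, 0, 0, 0, 1], [0.004, -0.004, 0.006, 0, 0, 0, 1], [0.004, -0.004, 0.006, 0, 0, 0, 1], [0.004, -0.004, 0.006, 0, 0, 0, 1], [0.004, -0.004, 0.006, 0, 0, 0, 1], [0.004, -0.004, 0.006, 0, 0, 0, 1]],
  ],
)

```text
time: 11.2
position: [508.2, -206.9, 90.5]
ee_rot: [1.684, 2.648, 0.001]
contact_force: [-6.1, 1.5, 18.4]
opening: 57.1
grasp_force: 58.6
```

```bash
python3 - <<'E'
from h import *
to(509.2,-207.2,88,115)
s=r.get_state(); c=cal("wrist"); im,D=r.get_image("wrist"); F=cloud("wrist",D,c).reshape(-1,3)
Q=F[np.hypot(F[:,0]-509,F[:,1]+206.5)<75]
h,e=np.histogram(Q[:,2],bins=np.arange(0,145,1.0)); 
for i in np.argsort(-h)[:14]: print(e[i],h[i],end="; ")
for lo,hi in ((32,41),(88,98),(106,113)):
    W=Q[(Q[:,2]>lo)&(Q[:,2]<hi)]; print(lo,len(W),np.median(W[:,2]) if len(W) else 0)
E
```

```text
cmd [-0.0028  0.0028  0.0101] [0.0013 0.0014 0.0008]
t 11.2 pos [ 508.2 -206.9   90.5] yaw 115.09 q [-0.39  0.42 -0.36  0.79  0.    0.75] F [-6.1  1.5 18.4] M [0.518 1.083 0.065] op 57.1 g 58.6
8.0 5144; 109.0 4711; 0.0 2902; 36.0 2576; 7.0 2560; 133.0 2360; 93.0 2092; 108.0 2085; 129.0 1942; 128.0 1843; 126.0 1683; 127.0 1682; 92.0 1661; 35.0 1618; 32 5549 36.20530334230105
88 6211 92.94780236985001
106 9489 109.38515778791857
```

The jar top measures 93 mm and the ring 109.3 mm, so the shaker is seated on the pocket floor. I can release it.

Request:
drive_tool(
  commands=[
    [[0, 0, 0, 0, 0, 0, -1], [0, 0, 0, 0, 0, 0, -1], [0, 0, 0, 0, 0, 0, -1], [0, 0, 0, 0, 0, 0, -1], [0, 0, 0, 0, 0, 0, -1], [0, 0, 0, 0, 0, 0, -1], [0, 0, 0, 0, 0, 0, -1], [0, 0, 0, 0, 0, 0, -1], [0, 0, 0, 0, 0, 0, -1], [0, 0, 0, 0, 0, 0, -1]],
  ],
)

```text
time: 12.25
position: [507.2, -206.4, 86.8]
ee_rot: [-1.686, -2.651, -0.0]
contact_force: [-0.2, 1.3, 0.4]
opening: 85.3
grasp_force: 0.0
```

```bash
python3 -c "
from h import *
to(509.2,-207.2,240,115)"
```

```text
cmd [-0.0063  0.0057 -0.6128] [ 0.     -0.      0.0008]
t 12.25 pos [ 507.2 -206.4   86.8] yaw 115.1 q [-0.39  0.42 -0.36  0.79  0.    0.75] F [-0.2  1.3  0.4] M [ 0.04  -0.019  0.026] op 85.3 g 0.0
```

Request:
drive_tool(
  commands=[
    [[0, 0, -0.1, 0, 0, 0, -1], [0, 0, -0.25, 0, 0, 0, -1], [0, 0, -0.4, 0, 0, -0.05, -1], [0, 0, -0.6, 0, 0, -0.12, -1], [0, 0, -0.7, 0, 0, -0.19, -1], [0, 0, -0.7, 0, 0, -0.26, -1], [0, 0, -0.7, 0, 0, -0.33, -1], [0, 0, -0.7, 0, 0, -0.4, -1], [0, 0, -0.7, 0, 0, -0.47, -1], [0, 0, -0.7, 0, 0, -0.5, -1]],
  ],
)

```text
time: 13.25
position: [507.2, -206.3, 261.8]
ee_rot: [-0.128, -3.139, -0.0]
contact_force: [0.2, 0.5, 0.2]
opening: 85.3
grasp_force: 0.0
```

Request:
drive_tool(
  commands=[
    [[0, 0, 0, 0, 0, -0.07, -1], [0, 0, 0, 0, 0, -0.14, -1], [0, 0, 0, 0, 0, -0.21, -1], [0, 0, 0, 0, 0, -0.28, -1], [0, 0, 0, 0, 0, -0.35, -1], [0, 0, 0, 0, 0, -0.42, -1], [0, 0, 0, 0, 0, -0.49, -1], [0, 0, 0, 0, 0, -0.54, -1], [0, 0, 0, 0, 0, -0.54, -1], [0, 0, 0, 0, 0, -0.54, -1]],
  ],
)

```text
time: 14.25
position: [507.2, -206.3, 261.8]
ee_rot: [1.565, -2.724, -0.0]
contact_force: [-0.5, -1.4, 0.1]
opening: 85.5
grasp_force: 0.0
```

```bash
python3 - <<'E'
from h import *
to(509,-206.5,150,240)
c=cal("wrist"); im,D=r.get_image("wrist"); save("w3.png",im)
F=cloud("wrist",D,c).reshape(-1,3); F=F[np.hypot(F[:,0]-509,F[:,1]+206.5)<60]
for lo,hi in ((33,39),(89,96),(106,112),(129,136)):
    Q=F[(F[:,2]>lo)&(F[:,2]<hi)]
    if len(Q)>20: rc=cv2.minAreaRect(Q[:,:2].astype(np.float32)); print(lo,len(Q),np.round(rc[0],1),np.round(rc[1],1),round(rc[2],1),np.median(Q[:,2]))
for t in ("pointer","knob_mid"): print(t,[(d["centre"],d["conf"],atz("wrist",d["centre"],133 if t=="pointer" else 122,c).round(1)) for d in r.pinpoint("wrist",t)])
E
```

```text
cmd [-0.0031 -0.0067  0.4471] [ 0.0001  0.     -0.0019]
t 14.25 pos [ 507.2 -206.3  261.8] yaw -120.23 q [-0.39  0.3  -0.07  1.21  0.   -1.43] F [-0.5 -1.4  0.1] M [ 0.04   0.019 -0.024] op 85.5 g 0.0
33 2104 [ 508.2 -206.5] [86.6 87. ] 25.0 36.13906319304124
89 1256 [ 507.7 -206.4] [58.  58.1] 25.0 92.88408863152452
106 1700 [ 507.8 -206.4] [51.3 51.4] 60.9 109.31143593032215
129 1059 [ 507.6 -206.6] [27.9 27.7] 51.7 133.29119074172405
pointer [([305.3, 178.0], 0.87, array([ 511.2, -219.4,  133. ]))]
knob_mid [([317.2, 190.2], 0.65, array([ 509.7, -204.3,  122. ]))]
```

View pics/w3.png

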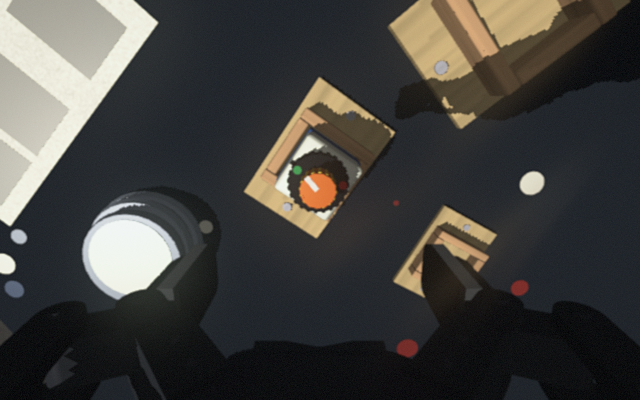

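Request:
drive_tool(
  commands=[
    [[0, 0, 0.1, 0, 0, 0, -1], [0, -0.002, 0.2, 0, 0, 0, -1], [0, -0.002, 0.3, 0, 0, 0, -1], [0, -0.002, 0.38, 0, 0, 0, -1], [0, -0.002, 0.44, 0, 0, 0, -1], [0, -0.002, 0.48, 0, 0, 0, -1], [0, -0.002, 0.5, 0, 0, 0, -1], [0, -0.002, 0.508, 0, 0, 0, -1], [0, -0.002, 0.508, 0, 0, 0, -1], [0, -0.002, 0.508, 0, 0, 0, -1]],
  ],
)

```text
time: 15.4
position: [508.2, -206.9, 135.6]
ee_rot: [-1.568, 2.721, -0.002]
contact_force: [-0.1, 0.5, 0.5]
opening: 85.5
grasp_force: 0.0
```

```bash
python3 - <<'E'
from h import *
to(507.6,-206.4,134,240)
E
```

```text
cmd [-0.0003  0.0031  0.0062] [-0.0007  0.0001 -0.0009]
t 15.4 pos [ 508.2 -206.9  135.6] yaw -120.11 q [-0.39  0.37 -0.29  0.9   0.   -1.43] F [-0.1  0.5  0.5] M [ 0.001  0.038 -0.034] op 85.5 g 0.0
```

Request:
drive_tool(
  commands=[
    [[0, 0.002, 0.002, 0, 0, 0, -1], [0, 0.002, 0.002, 0, 0, 0, 1], [0, 0.002, 0.002, 0, 0, 0, 1], [0, 0.002, 0.002, 0, 0, 0, 1], [0, 0.002, 0.002, 0, 0, 0, 1], [0, 0.002, 0.002, 0, 0, 0, 1], [0, 0.002, 0.002, 0, 0, 0, 1], [0, 0.002, 0.002, 0, 0, 0, 1], [0, 0.002, 0.002, 0, 0, 0, 1], [0, 0.002, 0.002, 0, 0, 0, 1]],
  ],
  newtons=25,
)

```text
time: 16.4
position: [507.5, -206.5, 134.4]
ee_rot: [-1.568, 2.722, -0.001]
contact_force: [0.9, -0.3, 0.4]
opening: 27.0
grasp_force: 27.1
```

```bash
python3 - <<'E'
from h import *
to(507.6,-206.4,134,240)
E
```

```text
cmd [-0.0005 -0.0002  0.0017] [-0.0002  0.     -0.0009]
t 16.4 pos [ 507.5 -206.5  134.4] yaw -120.1 q [-0.39  0.37 -0.3   0.9   0.   -1.43] F [ 0.9 -0.3  0.4] M [-0.102 -0.138  0.003] op 27.0 g 27.1
```

Request:
drive_tool(
  commands=[
    [[0, 0, 0, 0, 0, 0.05, 1], [0, 0, 0, 0, 0, 0.1, 1], [0, 0, 0, 0, 0, 0.16, 1], [0, 0, 0, 0, 0, 0.22, 1], [0, 0, 0, 0, 0, 0.28, 1], [0, 0, 0, 0, 0, 0.34, 1], [0, 0, 0, 0, 0, 0.4, 1], [0, 0, 0, 0, 0, 0.45, 1], [0, 0, 0, 0, 0, 0.5, 1], [0, 0, 0, 0, 0, 0.5, 1]],
  ],
)

```text
time: 17.4
position: [507.2, -206.3, 134.3]
ee_rot: [0.003, 3.142, 0.0]
contact_force: [1.0, -0.7, 0.3]
opening: 26.8
grasp_force: 27.1
```

```bash
python3 - <<'E'
from h import *
to(507.6,-206.4,134,180)
c=cal("wrist"); im,D=r.get_image("wrist"); save("w4.png",im)
E
```

```text
cmd [-0.0016 -0.0004  0.0013] [ 0.0001  0.     -0.0008]
t 17.4 pos [ 507.2 -206.3  134.3] yaw 179.9 q [-0.39  0.37 -0.3   0.9   0.   -0.38] F [ 1.  -0.7  0.3] M [ 0.013 -0.167  0.022] op 26.8 g 27.1
```

View pics/w4.png

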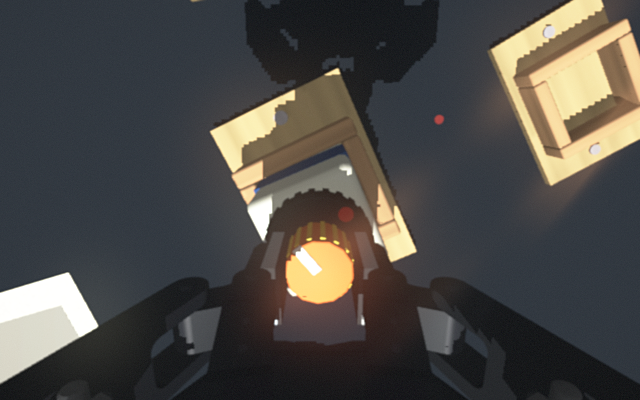

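Request:
drive_tool(
  commands=[
    [[0, 0, 0, 0, 0, 0.05, 1], [0, 0, 0, 0, 0, 0.1, 1], [0, 0, 0, 0, 0, 0.15, 1], [0, 0, 0, 0, 0, 0.2, 1], [0, 0, 0, 0, 0, 0.25, 1], [0, 0, 0, 0, 0, 0.3, 1], [0, 0, 0, 0, 0, 0.35, 1], [0, 0, 0, 0, 0, 0.38, 1], [0, 0, 0, 0, 0, 0.4, 1], [0, 0, 0, 0, 0, 0.4, 1]],
  ],
)

```text
time: 18.45
position: [507.2, -206.3, 134.3]
ee_rot: [-1.278, -2.87, -0.0]
contact_force: [1.8, -0.1, 0.6]
opening: 26.9
grasp_force: 27.1
```

```bash
python3 - <<'E'
from h import *
to(507.6,-206.4,134,180)
def pose(p,yaw):
    a=np.radians(yaw); T=np.eye(4); T[:3,:3]=[[np.cos(a),np.sin(a),0],[np.sin(a),-np.cos(a),0],[0,0,-1]]; T[:3,3]=p; return T
s=r.get_state(); T=np.eye(4); T[:3,:3]=R.from_rotvec(s["ee_rot"]).as_matrix(); T[:3,3]=s["position"]
c=cal("wrist"); H=np.linalg.inv(T)@c[3]
c3=(c[0],c[1],c[2],pose([507.2,-206.3,261.8],-120.23)@H)
im=cv2.imread("pics/w3.png").astype(int); b,g,rd=im[...,0],im[...,1],im[...,2]
v,u=np.mgrid[:400,:640]; near=np.hypot(u-318,v-183)<36
for n,m,z in (("green",(g>rd+30)&(g>b+15),109),("red",(rd>2*g+15)&(rd>2*b+15)&(g<70),109),("ptr",(b>150)&(g>150)&(np.hypot(u-312,v-185)<10),133)):
    m&=near; q=[u[m].mean(),v[m].mean()]; w=atz("wrist",q,z,c3)-[507.7,-206.5,0]; print(n,m.sum(),np.round(q,1),w.round(1),np.degrees(np.arctan2(w[1],w[0])).round(1))
E
```

```text
cmd [-0.0013  0.0008  0.0013] [ 1.e-04 -0.e+00 -4.e-01]
t 18.45 pos [ 507.2 -206.3  134.3] yaw 132.0 q [-0.39  0.37 -0.3   0.9   0.    0.45] F [ 1.8 -0.1  0.6] M [ 0.019 -0.22  -0.06 ] op 26.9 g 27.1
green 65 [296.9 169.9] [  8.9 -18.7 109. ] -64.7
red 4 [341.8 185.2] [-16.5  11.  109. ] 146.3
ptr 90 [311.3 183.6] [  1.2  -7.6 133. ] -81.3
```

Request:
drive_tool(
  commands=[
    [[0, 0, 0, 0, 0, 0.02, 1], [0, 0, 0, 0, 0, 0.04, 1], [0, 0, 0, 0, 0, 0.06, 1], [0, 0, 0, 0, 0, 0.08, 1], [0, 0, 0, 0, 0, 0.1, 1], [0, 0, 0, 0, 0, 0.12, 1], [0, 0, 0, 0, 0, 0.14, 1], [0, 0, 0, 0, 0, 0.16, 1], [0, 0, 0, 0, 0, 0.16, 1], [0, 0, 0, 0, 0, 0.16, 1]],
  ],
)

```text
time: 19.45
position: [507.3, -206.3, 134.3]
ee_rot: [-1.738, -2.617, -0.0]
contact_force: [1.4, -0.3, 1.0]
opening: 27.0
grasp_force: 27.1
```

```bash
python3 -c "
from h import *
to(507.6,-206.4,134,105)"
```

```text
cmd [-0.0007  0.0011  0.0013] [ 0.     -0.      0.0651]
t 19.45 pos [ 507.3 -206.3  134.3] yaw 112.81 q [-0.39  0.37 -0.3   0.9   0.    0.79] F [ 1.4 -0.3  1. ] M [ 0.038 -0.217  0.008] op 27.0 g 27.1
```

Request:
drive_tool(
  commands=[
    [[0, 0, 0, 0, 0, 0.01, 1], [0, 0, 0, 0, 0, 0.02, 1], [0, 0, 0, 0, 0, 0.03, 1], [0, 0, 0, 0, 0, 0.03, 1], [0, 0, 0, 0, 0, 0.03, 1], [0, 0, 0, 0, 0, 0.03, 1], [0, 0, 0, 0, 0, 0.03, 1], [0, 0, 0, 0, 0, 0.03, 1], [0, 0, 0, 0, 0, 0.03, 1], [0, 0, 0, 0, 0, 0.03, 1]],
  ],
)

```text
time: 20.45
position: [507.2, -206.4, 134.3]
ee_rot: [-1.822, -2.559, -0.0]
contact_force: [0.2, 0.2, 1.4]
opening: 27.1
grasp_force: 27.1
```

```bash
python3 -c "
from h import *
to(507.6,-206.4,134,105)"
```

```text
cmd [-0.0006  0.0013  0.0012] [ 0.     -0.      0.0341]
t 20.45 pos [ 507.2 -206.4  134.3] yaw 109.1 q [-0.39  0.37 -0.3   0.9   0.    0.85] F [0.2 0.2 1.4] M [ 0.057 -0.193 -0.063] op 27.1 g 27.1
```

Request:
drive_tool(
  commands=[
    [[0, 0, 0, 0, 0, 0.01, 1], [0, 0, 0, 0, 0, 0.02, 1], [0, 0, 0, 0, 0, 0.025, 1], [0, 0, 0, 0, 0, 0.025, 1], [0, 0, 0, 0, 0, 0.025, 1], [0, 0, 0, 0, 0, 0.025, 1], [0, 0, 0, 0, 0, 0.025, 1], [0, 0, 0, 0, 0, 0.025, 1], [0, 0, 0, 0, 0, 0.025, 1], [0, 0, 0, 0, 0, 0.025, 1]],
  ],
)

```text
time: 21.45
position: [507.3, -206.4, 134.3]
ee_rot: [1.889, 2.511, 0.0]
contact_force: [1.1, 0.7, 1.5]
opening: 26.8
grasp_force: 27.1
```

```bash
python3 -c "
from h import *
to(507.6,-206.4,134,105)"
```

```text
cmd [-0.0004  0.0013  0.0013] [0.     0.     0.0091]
t 21.45 pos [ 507.3 -206.4  134.3] yaw 106.1 q [-0.39  0.37 -0.3   0.9   0.    0.9 ] F [1.1 0.7 1.5] M [ 0.138 -0.214 -0.03 ] op 26.8 g 27.1
```

```bash
python3 - <<'E'
from h import *
c=cal("wrist"); im,D=r.get_image("wrist"); save("w5.png",cv2.resize(im[150:340,200:440],None,fx=2.5,fy=2.5))
F=cloud("wrist",D,c).reshape(-1,3); F=F[np.hypot(F[:,0]-508,F[:,1]+206.5)<60]
for lo,hi in ((33,39),(89,96)):
    Q=F[(F[:,2]>lo)&(F[:,2]<hi)]
    if len(Q)>20: rc=cv2.minAreaRect(Q[:,:2].astype(np.float32)); print(lo,len(Q),np.round(rc[0],1),np.round(rc[1],1),round(rc[2],1),np.median(Q[:,2]))
E
```

```text
33 4388 [ 508.9 -205.6] [87.1 85.7] 24.9 36.20168301386984
89 2746 [ 503.4 -196.2] [58.  38.2] 22.7 92.83824248191058
```

View pics/w5.png

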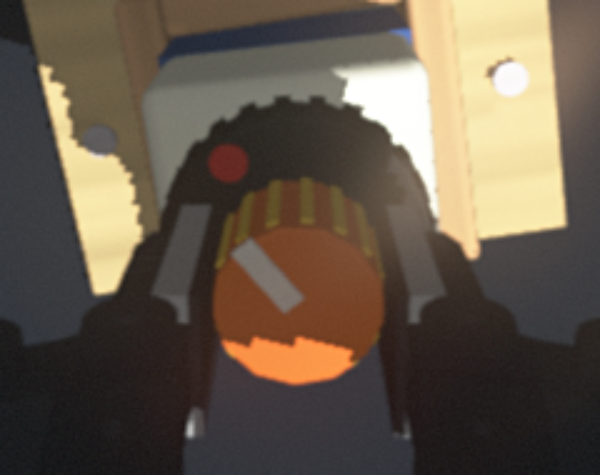

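```bash
python3 - <<'E'
from h import *
for n,q,z in (("red",(291.2,215.2),109.3),("ptr",(296.0,248.0),133.3),("ptr_in",(315.6,271.5),133.3),("knobc",(319.6,271.8),133.3)):
    w=atz("wrist",q,z)-[507.6,-206.5,0]; print(n,w.round(1),np.degrees(np.arctan2(w[1],w[0])).round(1))
E
```

```text
red [-16.8  12.4 109.3] 143.5
ptr [-11.8   8.4 133.3] 144.6
ptr_in [ -1.8   0.8 133.3] 154.5
knobc [ -0.2   1.2 133.3] 100.7
```

Request:
drive_tool(
  commands=[
    [[0, 0, 0, 0, 0, 0.01, 1], [0, 0, 0, 0, 0, 0.02, 1], [0, 0, 0, 0, 0, 0.025, 1], [0, 0, 0, 0, 0, 0.025, 1], [0, 0, 0, 0, 0, 0.025, 1], [0, 0, 0, 0, 0, 0.025, 1], [0, 0, 0, 0, 0, 0.025, 1], [0, 0, 0, 0, 0, 0.025, 1], [0, 0, 0, 0, 0, 0.025, 1], [0, 0, 0, 0, 0, 0.025, 1]],
  ],
)

```text
time: 22.5
position: [507.3, -206.4, 134.3]
ee_rot: [1.954, 2.46, -0.0]
contact_force: [0.4, 0.6, 1.5]
opening: 26.7
grasp_force: 27.1
```

```bash
python3 -c "
from h import *
to(507.6,-206.4,134,105)"
```

```text
cmd [-0.0003  0.0013  0.0012] [-0.      0.     -0.0159]
t 22.5 pos [ 507.3 -206.4  134.3] yaw 103.1 q [-0.39  0.37 -0.3   0.9  -0.    0.96] F [0.4 0.6 1.5] M [ 0.034 -0.254  0.047] op 26.7 g 27.1
```

```bash
cat >> h.py <<'E'
def tq(n=8):
    A=[]
    for i in range(n):
        s=r.get_state(); A.append([s["wrist_torque"][2],s["tau"][5]]); r.get_image("wrist")
    A=np.array(A); print("Mz,tau6",A.mean(0).round(3),A.std(0).round(3))
E
python3 -c "
from h import *
tq()"
```

```text
Mz,tau6 [0.067 0.049] [0.024 0.   ]
```

Request:
drive_tool(
  commands=[
    [[0, 0, 0, 0, 0, 0.01, 1], [0, 0, 0, 0, 0, 0.02, 1], [0, 0, 0, 0, 0, 0.02, 1], [0, 0, 0, 0, 0, 0.02, 1], [0, 0, 0, 0, 0, 0.02, 1], [0, 0, 0, 0, 0, 0.02, 1], [0, 0, 0, 0, 0, 0.02, 1], [0, 0, 0, 0, 0, 0.02, 1], [0, 0, 0, 0, 0, 0.02, 1], [0, 0, 0, 0, 0, 0.02, 1]],
  ],
)

```text
time: 23.9
position: [507.3, -206.4, 134.3]
ee_rot: [2.005, 2.419, -0.0]
contact_force: [0.1, -1.6, 0.5]
opening: 27.2
grasp_force: 27.1
```

```bash
python3 -c "
from h import *
tq(4);to(507.6,-206.4,134,105)"
```

```text
Mz,tau6 [0.121 0.102] [0.027 0.   ]
cmd [-0.0001  0.0014  0.0013] [-0.      0.0001 -0.0359]
t 24.1 pos [ 507.3 -206.4  134.3] yaw 100.69 q [-0.39  0.37 -0.3   0.9  -0.    1.  ] F [ 0.4 -0.7  1.5] M [-0.217 -0.186  0.058] op 26.8 g 27.1
```

Request:
drive_tool(
  commands=[
    [[0, 0, 0, 0, 0, 0.005, 1], [0, 0, 0, 0, 0, 0.01, 1], [0, 0, 0, 0, 0, 0.015, 1], [0, 0, 0, 0, 0, 0.015, 1], [0, 0, 0, 0, 0, 0.015, 1], [0, 0, 0, 0, 0, 0.015, 1], [0, 0, 0, 0, 0, 0.015, 1], [0, 0, 0, 0, 0, 0.015, 1], [0, 0, 0, 0, 0, 0.015, 1], [0, 0, 0, 0, 0, 0.015, 1]],
  ],
)

```text
time: 25.1
position: [507.2, -206.4, 134.3]
ee_rot: [2.042, 2.387, -0.0]
contact_force: [0.9, -1.4, 0.9]
opening: 26.9
grasp_force: 27.1
```

```bash
python3 - <<'E'
from h import *
tq(4);to(507.6,-206.4,134,105)
im,D=r.get_image("wrist"); save("w6.png",cv2.resize(im[150:340,200:440],None,fx=2.5,fy=2.5))
F=cloud("wrist",D).reshape(-1,3); F=F[np.hypot(F[:,0]-508,F[:,1]+206.5)<60]
Q=F[(F[:,2]>89)&(F[:,2]<96)]; rc=cv2.minAreaRect(Q[:,:2].astype(np.float32)); print(rc)
E
```

```text
Mz,tau6 [0.226 0.211] [0.035 0.   ]
cmd [-0.0002  0.0013  0.0012] [-0.      0.     -0.0509]
t 25.3 pos [ 507.3 -206.4  134.3] yaw 98.9 q [-0.39  0.37 -0.3   0.9  -0.    1.03] F [ 0.5 -0.8  1.8] M [-0.282 -0.237  0.234] op 26.9 g 27.1
((507.3078308105469, -204.53890991210938), (57.89309310913086, 57.035606384277344), 23.80960464477539)
```

View pics/w6.png

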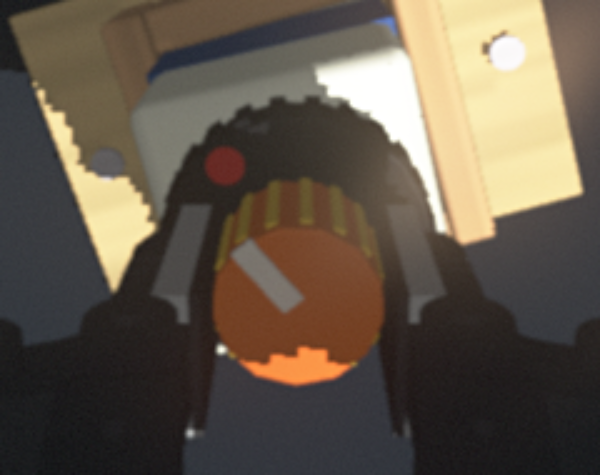

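The torque climbed from 0.05 to 0.21 N m and the pointer lines up with the red dot (pixel 225,165), so the knob is at its stop. I'm releasing and backing off.

Request:
drive_tool(
  commands=[
    [[0, 0, 0, 0, 0, -0.005, 1], [0, 0, 0, 0, 0, -0.005, -1], [0, 0, 0, 0, 0, -0.005, -1], [0, 0, 0, 0, 0, -0.005, -1], [0, 0, 0, 0, 0, -0.005, -1], [0, 0, 0, 0, 0, -0.005, -1], [0, 0, 0, 0, 0, -0.005, -1], [0, 0, 0, 0, 0, -0.005, -1], [0, 0, 0, 0, 0, -0.005, -1], [0, 0, -0.05, 0, 0, -0.005, -1]],
  ],
)

```text
time: 26.35
position: [506.0, -205.9, 145.5]
ee_rot: [-2.028, -2.395, 0.002]
contact_force: [-0.8, -0.2, 0.1]
opening: 85.3
grasp_force: 0.0
```

Request:
drive_tool(
  commands=[
    [[0, 0, -0.1, 0, 0, 0, -1], [0, 0, -0.2, 0, 0, 0, -1], [0, 0, -0.3, 0, 0, 0, -1], [0, 0, -0.4, 0, 0, 0, -1], [0, 0, -0.5, 0, 0, 0, -1], [0, 0, -0.5, 0, 0, 0, -1], [0, 0, -0.5, 0, 0, 0, -1], [0, 0, -0.5, 0, 0, 0, -1], [0, 0, -0.5, 0, 0, 0, -1], [0, 0, -0.5, 0, 0, 0, -1]],
  ],
)

```text
time: 27.35
position: [506.7, -206.2, 270.7]
ee_rot: [-2.029, -2.396, 0.001]
contact_force: [-0.3, -0.1, -0.0]
opening: 85.1
grasp_force: 0.0
```

```bash
python3 - <<'E'
from h import *
to(507.6,-206.4,134,105)
c=cal("wrist"); im,D=r.get_image("wrist"); save("w7.png",cv2.resize(im[100:260,220:420],None,fx=3,fy=3))
F=cloud("wrist",D,c).reshape(-1,3); F=F[np.hypot(F[:,0]-508,F[:,1]+206.5)<60]
for lo,hi in ((33,39),(89,96),(106,112),(129,136)):
    Q=F[(F[:,2]>lo)&(F[:,2]<hi)]; rc=cv2.minAreaRect(Q[:,:2].astype(np.float32)); print(lo,np.round(rc[0],1),np.round(rc[1],1),round(rc[2],1),np.median(Q[:,2]))
E
```

```text
cmd [-0.0021  0.0043  0.547 ] [-0.0008 -0.0005 -0.0459]
t 27.35 pos [ 506.7 -206.2  270.7] yaw 99.5 q [-0.39  0.29 -0.05  1.23 -0.    1.02] F [-0.3 -0.1 -0. ] M [-0.025  0.045  0.017] op 85.1 g 0.0
33 [ 509.2 -206.2] [87.1 86.8] 25.1 36.18302950539271
89 [ 507.6 -205.6] [57.9 58. ] 22.6 92.7707785681759
106 [ 507.7 -205.6] [51.4 51.4] 55.9 109.26447873481382
129 [ 507.7 -205.5] [28.2 27.7] 89.5 133.3122402318739
```

View pics/w7.png

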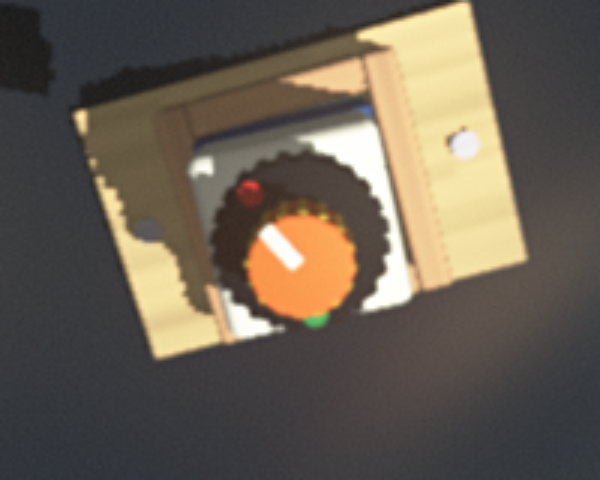

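```bash
python3 - <<'E'
from h import *
for n,q,z in (("red",(303,164.3),109.3),("green",(325.3,206.5),109.3),("ptr",(308.6,177.2),133.3),("ptr_in",(319.3,188.7),133.3)):
    w=atz("wrist",q,z)-[507.7,-205.6,0]; print(n,w.round(1),np.degrees(np.arctan2(w[1],w[0])).round(1))
E
```

```text
red [-16.7  12.  109.3] 144.3
green [  8.1 -21.5 109.3] -69.4
ptr [-10.4   7.1 133.3] 145.6
ptr_in [ -0.7  -0.6 133.3] -139.9
```

```bash
python3 -c "
from h import *
print(r.close_job())"
```

```text
the job is handed in; nothing more can be done
None
```

The job is handed in, with no verdict shown yet: the shaker stands released on the pocket floor, the knob is at its stop within about 1° of the red dot, the ring is back near 0, and the arm is clear.

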